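# Lift a glass marble from the jacks case with self-closing tweezers and set it on its ring

### The arm

A 6-joint arm with a two-finger parallel gripper is mounted at the origin on the work surface. World frame = base frame: x ahead of the robot, y to its left, z up, the work surface at z = 0. Lengths are in mm, angles in rad, forces in N, time in s.
With the tool pointing down it reaches from about 350 to 950 mm from the base axis. Payload 17.4 kg.
Tool frame: the origin (TCP) lies midway between the tips of the shut fingers; the grasp point (between the pads) lies 19 mm behind it (r.hold_point_z is the distance from the TCP to the grasp point, in mm); z points along the fingers, y is the line along which they close (so a half turn about z gives the same grasp; the last joint's range is limited). The gripper opens to 93 mm and grips with 3 to 60 N. Pads are 15 mm wide; open, the fingers measure 128 mm over their backs; the gripper's body (75 mm by 188 mm) begins 65 mm behind the grasp point.
Start: joints at [1.302, 0.116, 1.442, -0, 1.584, -0.038], TCP at [154.418, 657.105, 218.646] pointing down, gripper open.
Joint ranges: [-2.83, 2.83], [-0.83, 2.19], [0.07, 2.5], [-1.14, 4.28], [0.01, 3], [-2.97, 2.97]. Speed limits (rad/s): [1.89, 1.89, 2.22, 3.14, 3.14, 3.14].

### API

Orientations are given as a rotation vector (axis times angle).
In Python, from plant import r gives the robot as it stands.
- The arm moves only by the tool send_rows, never from a script. Its argument "motion" is a list of rows, each a list of 7 numbers: the finger opening in mm, from 0 to 93, then the shift along the tool's x, y, z in mm, then the turn, a rotation vector about the tool's x, y, z in degrees. A call has 1 to 12 rows; each row shifts and turns the commanded pose from where the row before left it, along the tool's axes as they then stand; what a row does not reach is not made up. A row lasts 1/10 s, in which the tool goes at most 50 mm and 8.59 degrees, less where a joint would pass 70% of its speed; a pose out of reach is approached as far as the arm can. A call is refused whole if a number of a shift passes 50 or a number of a turn 8.59, either way. A call with a gripper value outside its range is refused whole. The fingers move at their own pace and stop on an object; "squeeze" is the grip in N (left out, the last holds). Time passes only in rows, so rows that do not move let the fingers close. It gives the time, the measured TCP pose, the force, the opening and the grip force at its end, in the units of the state.
- r.get_obs(): the state, without advancing time (a new reading comes with each control period).
- r.get_image(name): name is "side" or "top" or "wrist"; returns the picture (480x640x3 uint8, red, green, blue); there is no depth.
- r.camera_params(name): a dict with "fx", "fy", "cx", "cy" (pixels), "R" (3x3) and "t" (3): a world point X has camera coordinates R X + t; the wrist camera has in their place "T_tool_cam" (4x4, takes a point from camera to tool coordinates, whose origin is the TCP and whose axes are the flange's). Camera axes: x right, y down, z forward; pixel columns grow to the right and rows downward; lengths in mm; the calibration is good to about 2 mm. A picture is of the moment at which its call begins: read the wrist's pose just before it. camera_params takes no time and is no camera call.
- r.sign_off(): hands the job in; it is judged then, once.
The state is a dict: "time_s": time; "qpos": joint angles; "dq": joint speeds; "joint_efforts": joint torques, N m; "eef_pos": TCP position; "tcp_rot": TCP orientation; "contact_force": force on the tool from outside, world axes, zero at the start; "torque": the same for the moment, N m; "opening": opening from 0.0 (shut) to 1.0 (fully open); "finger_force": force on a finger pad.
Only numpy, scipy, OpenCV 4.12 (cv2) and the standard library are available. Lean on these libraries where they do the work, as an engineer would, in place of code of your own. Each camera call takes 0.05 s, during which the arm holds its last target. There are 200 camera calls.

### The job

Fetch the green glass marble out of the jacks case with the self-closing tweezers from the wooden rack, not with the fingers: squeeze their tips wide open, lower them around the marble until they just rest on the floor of its compartment, and ease off the squeeze so that they grip it. Lower the marble into the wooden bowl until you feel it rest on the rubber ring there, pressing only lightly, and only then squeeze it free. Hang the closed tweezers back in the rack slot; never squeeze them hard, and leave the pink ball, the jack and the lid of the case as they are.

Things in the scene. Friction and masses are not known exactly. Their poses are not given: they have to be found in the camera images.
- tweezers: Self-closing (cross-lock) steel tweezers, 146 mm long, 48 g, hanging tips down in the rack. Origin midway between the two red thumb pads; z up towards the tail, y the line along which the handles are squeezed and the tips open. Thumb pads: 18 mm wide (x), 10 mm high (z -5 to +5 mm), outer faces 38 mm apart (y) with the tips shut, 29 mm with them fully open.
- tweezers_tail (a point): Top end of the tweezers, 41 mm above their origin. The arms cross below the grips, so squeezing the handles OPENS the tips: less than 10 N on each handle leaves them shut, 17 N opens them fully. Clamped on the marble they hold it while the squeeze stays under about 12 N: carry with a light grip of about 5 N. More than 30 N on a handle would spoil the spring.
- tweezers_flange (a point): Underside of the flanges at the lower end of the black grips, 28 mm below the tweezers' origin, on the centre line. The flanges are 4 mm thick, 22 mm wide (x) and stick out to 21.5 mm either side (y), 2.5 mm beyond the thumb pads; the tweezers hang by them in the rack.
- tweezers_tips (a point): Where the closed tips meet, 105 mm below the origin on the centre line. Each tip is 10 mm wide (x), 2.5 mm thick, its flat inner face 18 mm high. Fully open they are 34 mm apart (40 mm over the outer faces). With the thumb pads held still, the tips rise by 3.5 mm as they open fully and sink again by about 1.5 mm as they close on the marble.
- jaw_a (a joint): How far each tip has swung open about the tail (both swing alike): 0 shut, 0.125 rad fully open, about 0.08 with the marble gripped.
- rack: Fixed wooden tool rack, 60 mm (x) by 100 mm (y), top board at 88 mm height. Origin at the centre of its underside. The tweezers hang with their y along the rack's y.
- rack_slot (a point): Centre of the slot in the rack's top board, at the height of the board's upper face. The slot goes through the 6 mm board and is 17 mm (x) by 31 mm (y); the tweezers hang in it by the flanges of their grips, their origin 28 mm above this point.
- marble: Green glass marble, 22 mm in diameter, about 14 g. The origin turns with it as it rolls; use marble_center.
- marble_center (a point): Centre of the marble. At the start it lies loose on the floor of one of the three compartments of the jacks case.
- case: Fixed aluminium jacks case like a pencil box, open above, 84 mm (x) by 240 mm (y) by 30 mm high, walls 2 mm, origin at the centre of its underside, z up. Its lid hinge lies along its +x side, which faces the robot. Thin: the tips may press on it with at most 15 N.
- case_floor (a point): Centre of the case's inner floor, 2 mm above its underside. Two dividers across y make three equal compartments in a row along the case's y, each about 78 mm (y) by 80 mm (x), 28 mm deep; the middles of the outer ones lie 79 mm from the middle one.
- case_lid (a joint): Opening angle of the case's thin lid, standing open on the case's +x side (hinge line 42 mm from its centre, 30 mm up; lid 86 mm deep). 0 shut, 1.57 upright, more leans back over the robot's side. Leave it.
- bowl: Fixed dark wooden bowl, 86 mm across at the rim, 56 mm high, wall 5 mm. Origin at the centre of its underside. In it lies a flat cork liner, 62 mm across, with a rubber ring standing in its middle (17 mm outer, 13 mm inner diameter, 6 mm high). Neither the marble nor the tips may press on ring, liner or bowl with more than 6 N.
- bowl_rim (a point): Centre of the bowl's mouth, at rim height, 56 mm above its underside, straight above the ring's centre.
- bowl_low (a point): Point on the bowl's axis 20 mm above its underside. The top of the ring lies at this height or up to 18 mm higher: how high is not measured, differs, and must be felt. The marble rests on the ring with its centre 9 mm above the ring's top (2 mm of it sinks into the ring).
- pink_ball: Pink silicone ball, 32 mm in diameter, in another compartment of the case. Leave it.
- jack_in: Brass jack (six-armed toy piece, about 25 mm) in the remaining compartment. Leave it.
- pink_ball_center (a point): Centre of the pink ball.
There are look-alikes about, which are no part of the job. What is shaped like the tweezers but yellow is not meant.

How it is judged (in metres and radians):
On the way, in this order (a step that is already met when the one before it is completed fails the run):
1. the opened tips rest lightly on the compartment's floor on either side of the marble (contact force between tweezers and case above 0.2 N and value of joint jaw_a above 0.09 rad and horizontal distance between tweezers_tips and marble_center below 0.01 m and z of tweezers_tips in the frame of case below 0.006 m), for 0.1 s.
2. the tweezers have lifted the marble clear of the case (contact force between marble and tweezers above 0.5 N and z of marble_center in the frame of case above 0.05 m), for 0.2 s.
3. the marble rests on the ring in the bowl while the closed tweezers still hold it (contact force between marble and bowl above 0.2 N and contact force between marble and tweezers above 0.5 N and horizontal distance between marble_center and bowl_rim below 0.006 m), for 0.2 s.
4. the marble lies free on the ring (horizontal distance between marble_center and bowl_rim below 0.004 m and contact force between marble and bowl above 0.03 N and contact force between marble and tweezers below 0.03 N), for 0.2 s.
At the end, for the whole second after the job is handed in: The marble lies still on the ring in the bowl (its centre within 4 mm of the ring's axis), touched by nothing else, and the closed tweezers hang still and upright (within 0.12 rad) by their flanges in the rack slot, within 10 mm of its middle and 4 mm of their hanging height (all of step 4 and linear speed of each of marble, tweezers below 0.02 m/s and horizontal distance between tweezers and rack_slot below 0.01 m and z of tweezers in the frame of rack_slot between 0.024 and 0.032 m and angle between tweezers's own z axis and vertical below 0.12 rad and angle between the y axis of tweezers and the y axis of rack, either way round below 0.35 rad and value of joint jaw_a below 0.02 rad).
It fails at once if the tweezers' handles squeezed with more than 30 N (contact force between the fingers and tweezers above 60 N).
It fails at once if the tips press on the jacks case with more than 15 N (contact force between tweezers and case above 15 N).
It fails at once if the marble or the tips press on the bowl or its ring with more than 6 N (contact force between any of marble, tweezers and bowl above 6 N).
It fails at once if the fingers or the arm touch the marble (contact force between any of the fingers, the arm and marble above 0.2 N).
It fails at once if the pink ball, the jack beside it or the lid of the case is pushed about (distance of any of pink_ball_center, jack_in from where it was at the start of the episode above 0.015 m or value of joint case_lid below 1.5 rad).
It also fails if it takes over 69 s, if anything falls off the work surface, if the arm or the gripper's body presses on something with over 40 N, if the wrist force passes 120 N, or if a joint passes its speed limit or range.

## Working session

There is one attempt and no reset: what is moved stays moved. The work goes in short steps, Python scripts to look and compute and a tool call to move; the robot and the scene stay as the last step left them, time stands still between calls to the robot, and variables do not carry over. Pictures are saved under pics/ and viewed, at most 10 in all, crops included, and the job is handed in when it is done.

Besides the shell and the picture viewer there is one more tool, called after "Call:" as name(argument=value, ...) on one line, values as JSON. send_rows: Moves the arm, as the interface text tells. Its arguments: {"type":"object","properties":{"motion":{"type":"array","items":{"type":"array","items":{"type":"number"}}},"squeeze":{"type":"number"}},"required":["motion"]}

```bash
ls; mkdir -p pics; python3 - <<'E'
from plant import r
import cv2,numpy as np
o=r.get_obs();print(o)
for n in("top","side"):
    im=r.get_image(n);cv2.imwrite(f"pics/{n}0.png",im[:,:,::-1]);print(n,r.camera_params(n))
print(r.camera_params("wrist"),r.hold_point_z)
E
```

```text
pics
{'time_s': 0.0, 'qpos': array([ 1.30221543e+00,  1.16447543e-01,  1.44229605e+00, -8.45715045e-06,
        1.58402173e+00, -3.77515265e-02]), 'dq': array([-0.00042682,  0.00023577,  0.00067373,  0.00115477, -0.00039059,
       -0.00085902]), 'joint_efforts': array([-9.63530547e-04, -7.21280551e+01, -6.22618032e+01,  7.77520286e-02,
        2.41539156e-02, -8.23920686e-05]), 'eef_pos': array([154.34901661, 656.8831772 , 217.91199621]), 'tcp_rot': array([-3.61761961e-01, -3.12052203e+00,  1.82239229e-03]), 'contact_force': array([ 0.78809951, -0.38170784, -0.48882527]), 'torque': array([ 0.04216916, -0.08338712,  0.02382494]), 'finger_force': 0.0, 'opening': 0.9992177622408502}
top {'fx': 452.9639130957773, 'fy': 452.9639130957773, 'cx': 319.3373378834698, 'cy': 236.7059768728615, 'R': array([[ 0.00797162, -0.99963605,  0.02577246],
       [-0.9993963 , -0.00883598, -0.03360013],
       [ 0.03381563, -0.02548906, -0.999103  ]]), 't': array([ -18.10580495,  514.91156498, 1122.22468519])}
side {'fx': 530.7619398344538, 'fy': 530.7619398344538, 'cx': 327.76878385856804, 'cy': 238.65541906901936, 'R': array([[ 0.99552666, -0.09392517,  0.01023406],
       [-0.04550537, -0.57158652, -0.81927902],
       [ 0.08280057,  0.8151484 , -0.57330372]]), 't': array([-538.10055781,  105.53127599, 1224.51095959])}
{'fx': 354.49309551967275, 'fy': 354.49309551967275, 'cx': 319.67814790086544, 'cy': 234.70929061627962, 'T_tool_cam': array([[-5.31902519e-04, -9.55410788e-01, -2.95279434e-01,
         8.29136301e+01],
       [ 9.99999858e-01, -5.19738934e-04, -1.19677347e-04,
        -6.09670057e-01],
       [-3.91271903e-05, -2.95279456e-01,  9.55410928e-01,
        -1.66420071e+02],
       [ 0.00000000e+00,  0.00000000e+00,  0.00000000e+00,
         1.00000000e+00]])} 18.8
```

View pics/top0.png

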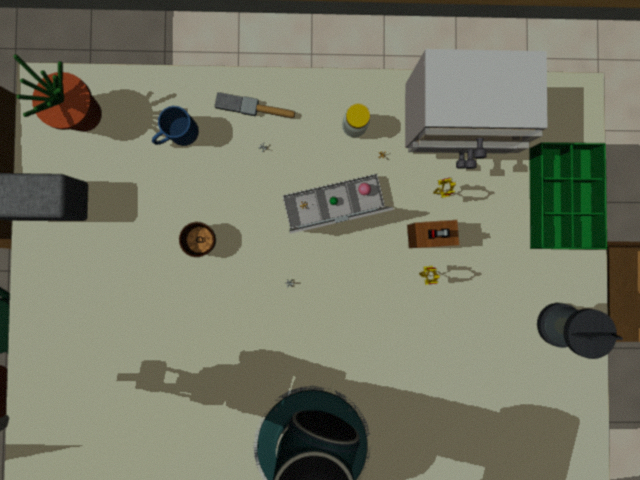

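View pics/side0.png

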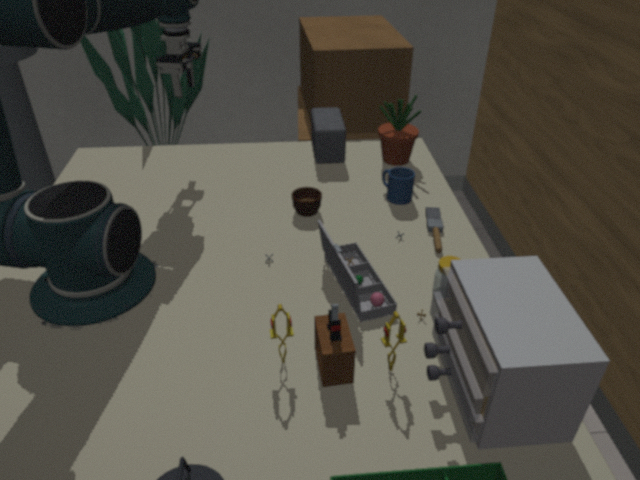

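The top picture shows the case at (338,203) with jack (304,205), marble (335,201) and pink ball (364,188). The bowl is at (198,239). Three things could be the tweezers: yellow ones at (446,188) and (430,275), and the steel/black/red ones in the wooden rack at (434,234). The last fits, because it hangs in the rack and is not yellow. I'll enlarge to confirm.

```bash
python3 - <<'E'
import cv2,numpy as np
t=cv2.imread("pics/top0.png");
a=cv2.resize(t[215:255,400:470],None,fx=7,fy=7,interpolation=cv2.INTER_CUBIC)   #490x280
b=cv2.resize(t[215:265,175:219],None,fx=7,fy=5.6,interpolation=cv2.INTER_CUBIC)[:280] #308x280
c=cv2.resize(t[170:234,280:394],None,fx=7,fy=5,interpolation=cv2.INTER_CUBIC) #798x320
m=np.zeros((600,800,3),np.uint8); m[:280,:490]=a; m[:280,490:798]=b; m[280:600,:798]=c
cv2.imwrite("pics/m1.png",cv2.convertScaleAbs(m,alpha=1.6))
E
```

```text
(no output)
```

View pics/m1.png

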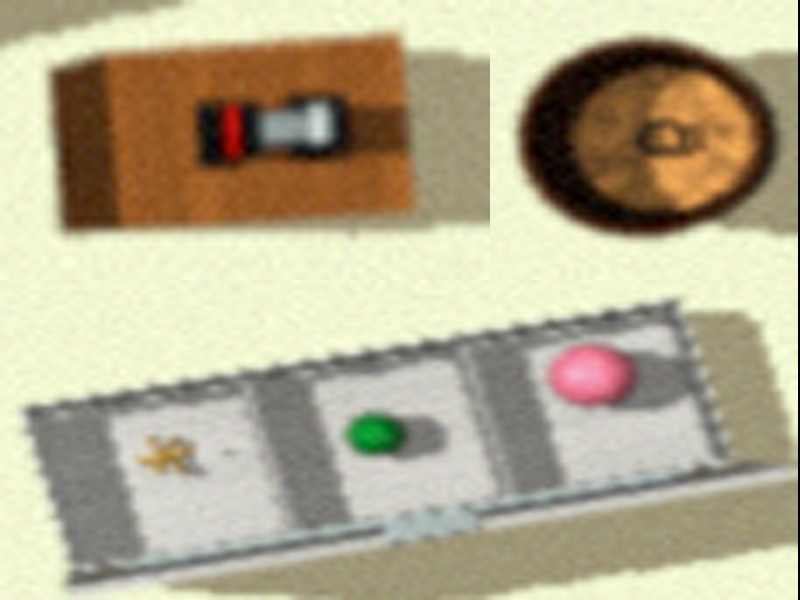

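```bash
cat > h.py <<'E'
import numpy as np
from scipy.spatial.transform import Rotation as R
from plant import r
def ray(P,u,v,z):
    d=P["R"].T@np.array([(u-P["cx"])/P["fx"],(v-P["cy"])/P["fy"],1]);c=-P["R"].T@P["t"]
    return c+d*(z-c[2])/d[2]
def cam(n):
    P=dict(r.camera_params(n))
    if n=="wrist":
        o=r.get_obs();T=P["T_tool_cam"];Rt=R.from_rotvec(o["tcp_rot"]).as_matrix()
        Rw=Rt@T[:3,:3];c=Rt@T[:3,3]+o["eef_pos"];P["R"]=Rw.T;P["t"]=-Rw.T@c
    return P
def to_tool(target,yaw=None,o=None):
    "shift in tool axes to target TCP (current tool axes), and yaw: world angle of tool x axis"
    o=o or r.get_obs();M=R.from_rotvec(o["tcp_rot"]).as_matrix()
    print("pos",o["eef_pos"].round(1),"toolx yaw",np.degrees(np.arctan2(M[1,0],M[0,0])).round(2),"tooly yaw",np.degrees(np.arctan2(M[1,1],M[0,1])).round(2),"z",M[:,2].round(4))
    print("shift",(M.T@(np.array(target)-o["eef_pos"])).round(1))
E
python3 - <<'E'
from h import *
P=cam("top")
for n,pts,z in (("rack",[(414.7,223.1),(457.4,220.3),(459,245),(417.1,247.6)],88),("bowl",[(197.4,239.5)],56),("marble",[(333.7,200.8)],13),("case",[(284,196),(376.9,174.6),(384,205.6),(290.3,230.4)],30)):
    q=np.array([ray(P,u,v,z) for u,v in pts]);print(n,q.round(1).tolist(),"mean",q.mean(0).round(1))
    if len(q)>1: 
        for a,b in((0,1),(3,2)): d=q[a]-q[b];print(" edge",np.linalg.norm(d).round(1),np.degrees(np.arctan2(d[1],d[0])).round(1))
to_tool([470,-220,250])
E
```

```text
rack [[546.2, -234.5, 88.0], [553.7, -335.1, 88.0], [495.8, -338.7, 88.0], [489.0, -240.1, 88.0]] mean [ 521.2 -287.1   88. ]
 edge 100.9 94.3
 edge 98.8 94.0
bowl [[504.2, 277.2, 56.0]] mean [504.2 277.2  56. ]
marble [[604.9, -48.8, 13.0]] mean [604.9 -48.8  13. ]
case [[613.5, 74.3, 30.0], [669.1, -154.2, 30.0], [592.5, -172.1, 30.0], [529.1, 58.0, 30.0]] mean [601.  -48.5  30. ]
 edge 235.2 103.7
 edge 238.6 105.4
pos [154.4 656.9 218. ] toolx yaw 166.77 tooly yaw 76.77 z [-3.e-04 -1.e-03 -1.e+00]
shift [-507.9 -781.5  -31.2]
```

The crop confirms the steel tweezers with black grips and red pads in the rack. The marble is in the middle compartment. I'll move above the rack.

Call:
send_rows(motion=[[93,0,0,0,0,0,-5.8],[93,0,0,0,0,0,-5.8],[93,0,0,0,0,0,-5.8],[93,-14.1,-46.1,-0.8,0,0,0],[93,-14.1,-46.1,-0.8,0,0,0],[93,-14.1,-46.1,-0.8,0,0,0],[93,-14.1,-46.1,-0.8,0,0,0],[93,-14.1,-46.1,-0.8,0,0,0],[93,-14.1,-46.1,-0.8,0,0,0],[93,-14.1,-46.1,-0.8,0,0,0],[93,-14.1,-46.1,-0.8,0,0,0],[93,-14.1,-46.1,-0.8,0,0,0]])

```text
time_s: 1.3
eef_pos: [311.2, 250.8, 225.7]
tcp_rot: [-0.115, 3.139, 0.0]
contact_force: [2.3, -0.0, 1.0]
opening: 1.0
finger_force: 0.0
```

Call:
send_rows(motion=[[93,-14.1,-46.1,-0.8,0,0,0],[93,-14.1,-46.1,-0.8,0,0,0],[93,-14.1,-46.1,-0.8,0,0,0],[93,-14.1,-46.1,-0.8,0,0,0],[93,-14.1,-46.1,-0.8,0,0,0],[93,-14.1,-46.1,-0.8,0,0,0],[93,-14.1,-46.1,-0.8,0,0,0],[93,-14.1,-46.1,-0.8,0,0,0],[93,-14.1,-46.1,-0.8,0,0,0],[93,-14.1,-46.1,-0.8,0,0,0],[93,-14.1,-46.1,-0.8,0,0,0],[93,-14.1,-46.1,-0.8,0,0,0]])

```text
time_s: 2.5
eef_pos: [520.5, -289.0, 235.1]
tcp_rot: [0.114, -3.139, -0.0]
contact_force: [0.1, 0.2, 0.8]
opening: 0.998
finger_force: 0.0
```

Call:
send_rows(motion=[[93,0,0,0,0,0,0],[93,0,0,0,0,0,0],[93,0,0,0,0,0,0]])

```text
time_s: 2.8
eef_pos: [520.0, -286.1, 235.4]
tcp_rot: [0.115, -3.139, -0.0]
contact_force: [-0.0, -0.2, -0.3]
opening: 0.999
finger_force: 0.0
```

```bash
python3 - <<'E'
from h import *
import cv2
to_tool([521,-287,235])
im=r.get_image("wrist");cv2.imwrite("pics/w1.png",im[:,:,::-1])
E
```

```text
pos [ 520.  -286.1  235.4] toolx yaw -175.8 tooly yaw 94.2 z [-1.e-04  3.e-04 -1.e+00]
shift [-0.9 -1.   0.4]
```

View pics/w1.png

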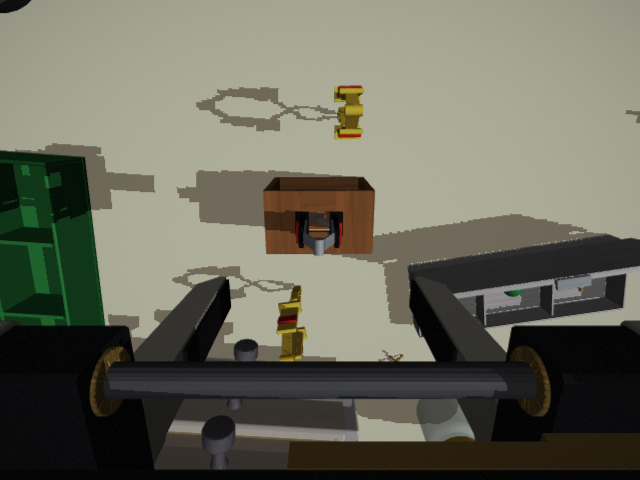

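Wrist view: rack top with the steel tweezers at (320,228) and red pads at about x=299 and 341. I'll enlarge for precision.

```bash
python3 - <<'E'
import cv2
t=cv2.imread("pics/w1.png")[170:262,258:380]
cv2.imwrite("pics/w1c.png",cv2.convertScaleAbs(cv2.resize(t,None,fx=6.5,fy=6.5,interpolation=cv2.INTER_CUBIC),alpha=1.8))
E
```

```text
(no output)
```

View pics/w1c.png

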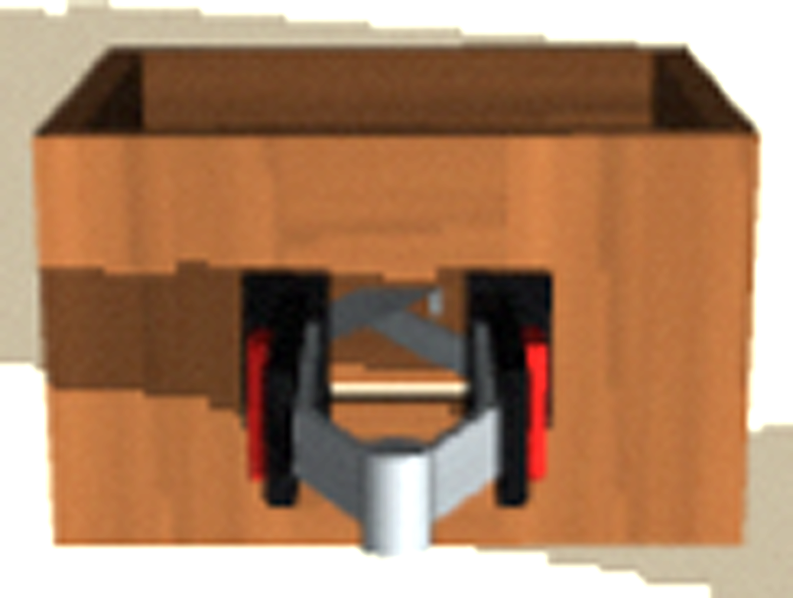

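```bash
python3 - <<'E'
from h import *
P=cam("wrist")
f=lambda x,y,z:ray(P,258+x/6.5-.5,170+y/6.5-.5,z).round(1)
c=np.array([f(*p,88) for p in((37,133),(757,133),(742,544),(55,544))]);print(c,c.mean(0))
for d in (c[0]-c[1],c[3]-c[2]):print(np.linalg.norm(d),np.degrees(np.arctan2(d[1],d[0])))
print("flange",f(243,270,92),f(552,270,92),f(552,428,92),f(397.5,349,92))
print("pads top/bot",f(248,330,121),f(248,480,121),f(546,330,121),f(546,480,121))
print("tail",f(397,450,157),f(397,500,157))
P=cam("top");print("top tail",ray(P,400+320/7,215+125/7,157).round(1))
print("marble wrist",ray(cam("wrist"),513,292,13).round(1))
E
```

```text
[[ 496.1 -338.7   88. ]
 [ 488.9 -240.1   88. ]
 [ 548.7 -235.1   88. ]
 [ 556.  -334.5   88. ]] [ 522.425 -287.1     88.   ]
98.86253081931496 -85.82354248111602
99.66769787649356 -85.79970170712475
flange [ 512.3 -309.3   92. ] [ 509.2 -266.7   92. ] [ 532.  -264.6   92. ] [ 522.  -287.2   92. ]
pads top/bot [ 513.  -306.7  121. ] [ 532.9 -305.6  121. ] [ 510.3 -269.2  121. ] [ 530.1 -267.4  121. ]
tail [ 515.9 -287.5  157. ] [ 521.8 -287.1  157. ]
top tail [ 520.9 -286.3  157. ]
marble wrist [612.5 -45.1  13. ]
```

Call:
send_rows(motion=[[93,-1.9,-1.2,20,0,0,0],[93,0,0,25,0,0,0],[93,0,0,25,0,0,0],[93,0,0,25,0,0,0],[93,0,0,20,0,0,0],[80,0,0,13,0,0,0],[65,0,0,10,0,0,0],[55,0,0,0,0,0,0],[48,0,0,0,0,0,0],[48,0,0,0,0,0,0],[48,0,0,0,0,0,0]], squeeze=5)

```text
time_s: 3.95
eef_pos: [522.5, -288.1, 98.3]
tcp_rot: [-0.114, 3.139, -0.001]
contact_force: [0.2, -0.5, 0.9]
opening: 0.541
finger_force: 0.0
```

```bash
python3 - <<'E'
from h import *
import cv2
to_tool([522,-287.2,97.2])
im=r.get_image("wrist");cv2.imwrite("pics/w2.png",cv2.convertScaleAbs(im[:,:,::-1],alpha=1.5))
E
```

```text
pos [ 522.5 -288.1   98.3] toolx yaw -175.83 tooly yaw 94.17 z [ 1.e-03 -6.e-04 -1.e+00]
shift [0.4 0.9 1.1]
```

View pics/w2.png

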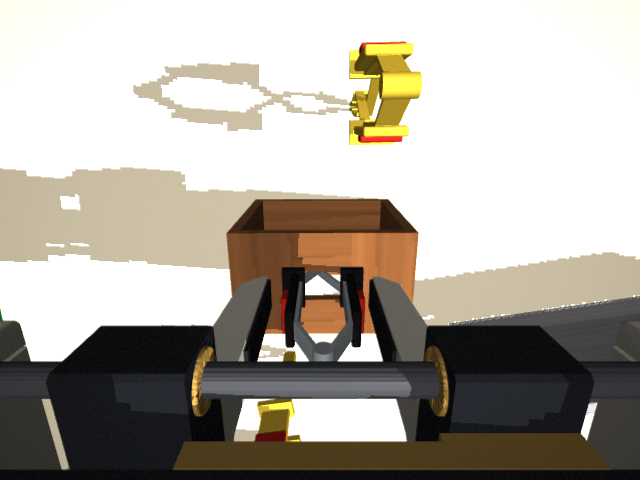

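The tweezers sit centred between the fingers (pads at x=284 and 362). I'll close with 5 N.

Call:
send_rows(motion=[[44,0.4,0.8,1,0,0,0],[40,0,0,0,0,0,0],[36,0,0,0,0,0,0],[34,0,0,0,0,0,0],[34,0,0,0,0,0,0],[34,0,0,0,0,0,0],[34,0,0,0,0,0,0]], squeeze=5)

```text
time_s: 4.7
eef_pos: [521.8, -287.2, 96.4]
tcp_rot: [0.115, -3.139, -0.0]
contact_force: [-0.3, 0.0, -0.5]
opening: 0.407
finger_force: 5.0
```

```bash
python3 - <<'E'
from h import *
o=r.get_obs();print(o["opening"]*93,o["finger_force"],o["contact_force"],o["time_s"],o["joint_efforts"]);to_tool([522,-287.2,97.2])
E
```

```text
37.83020743544388 4.999976009130478 [-0.3348308   0.0398147  -0.49088853] 4.7 [-2.31138524e-02 -5.98513269e+01 -5.96026504e+01 -6.54207543e-02
  1.32448022e-02 -1.16072104e-03]
pos [ 521.8 -287.2   96.4] toolx yaw -175.82 tooly yaw 94.18 z [-0.  0. -1.]
shift [-0.2 -0.1 -0.8]
```

Call:
send_rows(motion=[[34,0,0,-5,0,0,0],[34,0,0,-20,0,0,0],[34,0,0,-30,0,0,0],[34,0,0,-30,0,0,0],[34,0,0,-30,0,0,-5.2],[34,0,0,-25,0,0,-5.1],[34,-17.6,26.3,0,0,0,0],[34,-17.6,26.3,0,0,0,0],[34,-17.6,26.3,0,0,0,0],[34,-17.6,26.3,0,0,0,0],[34,-17.6,26.3,0,0,0,0],[34,-17.6,26.3,0,0,0,0]])

```text
time_s: 5.9
eef_pos: [584.8, -106.7, 236.9]
tcp_rot: [-0.396, 3.116, -0.0]
contact_force: [0.9, -1.1, -1.0]
opening: 0.406
finger_force: 5.0
```

Call:
send_rows(motion=[[34,-17.6,26.3,0,0,0,0],[34,-17.6,26.3,0,0,0,0],[34,0,0,0,0,0,0],[34,0,0,0,0,0,0],[34,0,0,0,0,0,0]])

```text
time_s: 6.4
eef_pos: [605.3, -48.8, 236.7]
tcp_rot: [-0.395, 3.117, -0.0]
contact_force: [0.6, 0.6, -0.3]
opening: 0.414
finger_force: 5.0
```

```bash
python3 - <<'E'
from h import *
import cv2
o=r.get_obs();print(o["opening"]*93,o["finger_force"],o["contact_force"]);to_tool([606,-48,236])
np.save("w3P.npy",cam("wrist"),allow_pickle=True)
im=r.get_image("wrist");cv2.imwrite("pics/w3.png",cv2.convertScaleAbs(im[:,:,::-1],alpha=1.6))
E
```

```text
38.52066346587373 4.999804571270943 [ 0.5570684   0.61927744 -0.26468443]
pos [605.3 -48.8 236.7] toolx yaw -165.55 tooly yaw 104.45 z [ 1.e-04 -2.e-04 -1.e+00]
shift [-0.8  0.6  0.7]
```

View pics/w3.png

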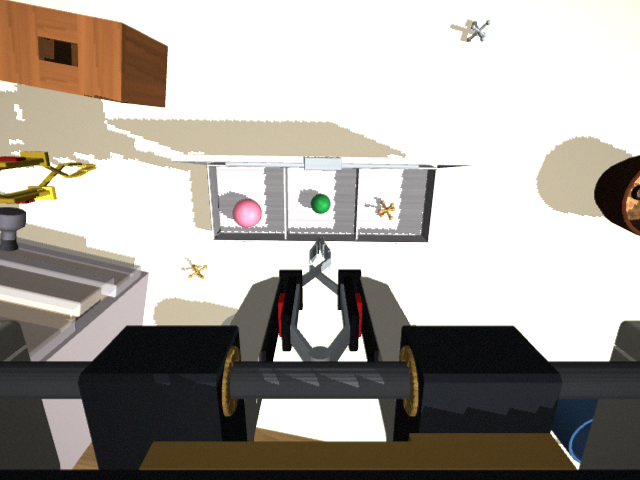

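Wrist view: marble at (320,203) in the middle compartment, pink ball at (247,213), jack at (386,210), and the closed tips near (320,241).

```bash
python3 - <<'E'
from h import *
import cv2
P=np.load("w3P.npy",allow_pickle=True).item()
im=cv2.imread("pics/w3.png");h=cv2.cvtColor(im,cv2.COLOR_BGR2HSV)
m=cv2.inRange(h,(45,120,40),(80,255,255));m[:, :300]=0;m[:,340:]=0;m[:190]=0;m[225:]=0
ys,xs=np.nonzero(m);u,v=(xs.min()+xs.max())/2,(ys.min()+ys.max())/2;print(u,v,xs.ptp() if hasattr(xs,'ptp') else np.ptp(xs),np.ptp(ys))
print("marble",ray(P,u,v,13).round(1))
for z in(151,148):print("tips",ray(P,320,240,z).round(1))
print("slot",ray(P,58,52,88).round(1))
c=np.array([ray(P,a,b,30) for a,b in((209,163),(435,166),(430,241),(214,241))]);print(c.round(1),c.mean(0).round(1))
cv2.imwrite("pics/w3c.png",cv2.resize(im[185:285,260:380],None,fx=6,fy=6,interpolation=cv2.INTER_CUBIC))
E
```

```text
320.5 203.5 17 17
marble [606.  -48.2  13. ]
tips [604.3 -49.3 151. ]
tips [605.3 -49.1 148. ]
slot [ 522.9 -287.3   88. ]
[[ 589.8 -171.7   30. ]
 [ 534.4   56.2   30. ]
 [ 613.3   78.9   30. ]
 [ 672.8 -152.8   30. ]] [602.6 -47.3  30. ]
```

View pics/w3c.png

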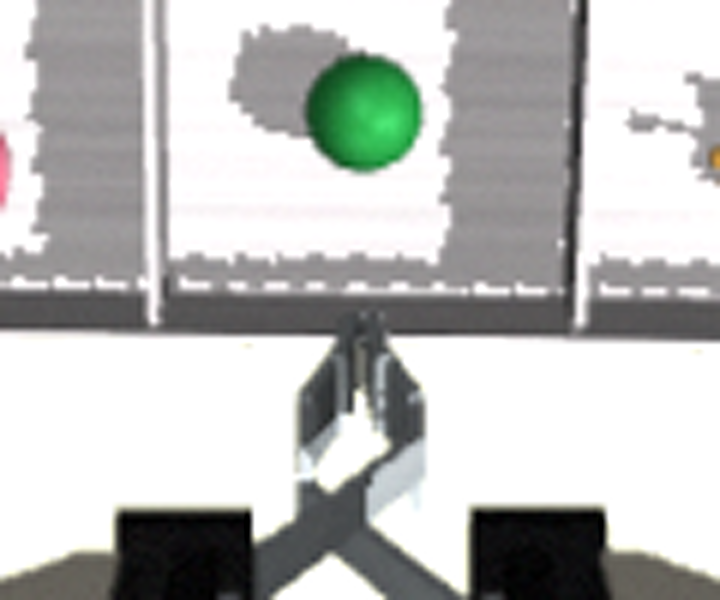

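Call:
send_rows(motion=[[25,-0.8,0.4,0,0,0,0],[25,0,0,0,0,0,0],[25,0,0,0,0,0,0],[25,0,0,0,0,0,0],[25,0,0,0,0,0,0]], squeeze=18)

```text
time_s: 6.95
eef_pos: [606.2, -47.7, 236.5]
tcp_rot: [-0.396, 3.117, -0.0]
contact_force: [-1.0, 0.7, 0.5]
opening: 0.317
finger_force: 18.0
```

```bash
python3 - <<'E'
from h import *
import cv2
o=r.get_obs();print(o["opening"]*93,o["finger_force"],o["contact_force"]);to_tool([606,-48.2,100])
im=r.get_image("wrist");cv2.imwrite("pics/w4.png",cv2.convertScaleAbs(cv2.resize(im[150:390,240:400,::-1],None,fx=2.5,fy=2.5),alpha=1.6))
E
```

```text
29.52714757492593 18.000142704695463 [-0.97880536  0.70833202  0.50395181]
pos [606.2 -47.7 236.5] toolx yaw -165.53 tooly yaw 104.47 z [ 0. -0. -1.]
shift [  0.3  -0.4 136.5]
```

View pics/w4.png

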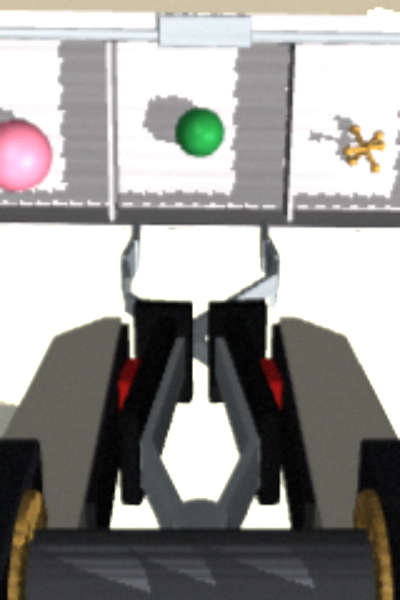

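The tips are open, with their mid at crop x=199 in line with the marble at x=199. I'll descend.

Call:
send_rows(motion=[[25,0,0,20,0,0,0],[25,0,0,25,0,0,0],[25,0,0,25,0,0,0],[25,0,0,25,0,0,0],[25,0,0,20,0,0,0],[25,0,0,12,0,0,0],[25,0,0,8,0,0,0],[25,0,0,5,0,0,0],[25,0,0,3,0,0,0],[25,0,0,1,0,0,0],[25,0,0,0,0,0,0],[25,0,0,0,0,0,0]])

```text
time_s: 8.2
eef_pos: [606.4, -47.7, 93.0]
tcp_rot: [-0.396, 3.116, -0.0]
contact_force: [0.8, 1.0, -0.8]
opening: 0.312
finger_force: 18.0
```

```bash
python3 - <<'E'
from h import *
o=r.get_obs();print(o["opening"]*93,o["finger_force"],o["contact_force"]);to_tool([606,-48.2,84])
E
```

```text
29.027528745927025 17.999790972098708 [ 0.79801979  0.98452635 -0.774073  ]
pos [606.4 -47.7  93. ] toolx yaw -165.53 tooly yaw 104.47 z [ 6.e-04 -0.e+00 -1.e+00]
shift [ 0.5 -0.4  9. ]
```

Call:
send_rows(motion=[[25,0.4,-0.4,2,0,0,0],[25,0,0,2,0,0,0],[25,0,0,1,0,0,0],[25,0,0,1,0,0,0],[25,0,0,0,0,0,0],[25,0,0,0,0,0,0]])

```text
time_s: 8.8
eef_pos: [605.9, -48.1, 86.5]
tcp_rot: [-0.396, 3.117, -0.0]
contact_force: [0.0, -0.4, -0.9]
opening: 0.316
finger_force: 18.0
```

Call:
send_rows(motion=[[25,0,0,0.5,0,0,0],[25,0,0,0.5,0,0,0],[25,0,0,0,0,0,0],[25,0,0,0,0,0,0]])

```text
time_s: 9.2
eef_pos: [605.9, -48.1, 85.5]
tcp_rot: [-0.396, 3.117, 0.0]
contact_force: [0.3, 0.6, -0.5]
opening: 0.315
finger_force: 18.0
```

Call:
send_rows(motion=[[25,0,0,0.5,0,0,0],[25,0,0,0.5,0,0,0],[25,0,0,0,0,0,0],[25,0,0,0,0,0,0]])

```text
time_s: 9.6
eef_pos: [605.9, -48.1, 84.4]
tcp_rot: [0.396, -3.116, 0.0]
contact_force: [1.0, -0.5, 0.6]
opening: 0.316
finger_force: 18.0
```

Call:
send_rows(motion=[[25,0,0,0.5,0,0,0],[25,0,0,0,0,0,0],[25,0,0,0,0,0,0]])

```text
time_s: 9.9
eef_pos: [605.9, -48.2, 84.1]
tcp_rot: [-0.396, 3.116, -0.0]
contact_force: [-0.1, -0.9, -0.1]
opening: 0.31
finger_force: 18.0
```

```bash
python3 - <<'E'
from h import *
o=r.get_obs();print(o["opening"]*93,o["finger_force"],o["contact_force"]);to_tool([606,-48.2,84])
E
```

```text
28.78857791874085 17.999968137592077 [-0.13444567 -0.89200213 -0.05632659]
pos [605.9 -48.2  84.1] toolx yaw -165.53 tooly yaw 104.47 z [ 2.e-04 -1.e-04 -1.e+00]
shift [-0.1 -0.1  0.1]
```

Call:
send_rows(motion=[[25,0,0,0.5,0,0,0],[25,0,0,0,0,0,0],[25,0,0,0,0,0,0]])

```text
time_s: 10.2
eef_pos: [606.2, -48.1, 83.9]
tcp_rot: [-0.396, 3.116, -0.0]
contact_force: [-0.5, 0.5, 5.4]
opening: 0.314
finger_force: 18.0
```

Call:
send_rows(motion=[[25,0,0,0.4,0,0,0],[25,0,0,0,0,0,0],[25,0,0,0,0,0,0]])

```text
time_s: 10.5
eef_pos: [606.3, -48.1, 83.9]
tcp_rot: [-0.396, 3.115, -0.0]
contact_force: [-1.0, 0.0, 8.0]
opening: 0.31
finger_force: 18.0
```

Floor contact is felt at about 8 N. I'll ease up a little, then release the squeeze while rising with the sinking tips.

Call:
send_rows(motion=[[25,0,0,-0.5,0,0,0],[25,0,0,0,0,0,0],[25,0,0,0,0,0,0]])

```text
time_s: 10.8
eef_pos: [606.1, -48.1, 83.9]
tcp_rot: [-0.396, 3.116, -0.0]
contact_force: [0.0, 0.4, 6.1]
opening: 0.311
finger_force: 18.0
```

Call:
send_rows(motion=[[25,0,0,-0.5,0,0,0],[25,0,0,-0.5,0,0,0],[25,0,0,0,0,0,0]], squeeze=16)

```text
time_s: 11.1
eef_pos: [605.7, -48.1, 84.3]
tcp_rot: [0.396, -3.116, -0.0]
contact_force: [0.4, 0.5, 1.0]
opening: 0.322
finger_force: 16.0
```

Call:
send_rows(motion=[[25,0,0,-0.5,0,0,0],[25,0,0,-0.5,0,0,0],[25,0,0,0,0,0,0]], squeeze=14)

```text
time_s: 11.4
eef_pos: [605.8, -48.1, 85.5]
tcp_rot: [0.396, -3.116, -0.0]
contact_force: [-0.2, 0.4, 0.5]
opening: 0.351
finger_force: 14.0
```

Call:
send_rows(motion=[[25,0,0,0,0,0,0],[25,0,0,0,0,0,0]], squeeze=11)

```text
time_s: 11.6
eef_pos: [605.9, -48.1, 85.5]
tcp_rot: [0.396, -3.116, 0.0]
contact_force: [-0.0, -0.8, 0.5]
opening: 0.348
finger_force: 11.0
```

Call:
send_rows(motion=[[25,0,0,0,0,0,0],[25,0,0,0,0,0,0],[25,0,0,0,0,0,0]], squeeze=5)

```text
time_s: 11.9
eef_pos: [605.9, -48.1, 85.5]
tcp_rot: [-0.396, 3.117, -0.0]
contact_force: [-0.1, -0.3, 0.4]
opening: 0.351
finger_force: 5.0
```

Call:
send_rows(motion=[[25,0,0,-2,0,0,0],[25,0,0,-5,0,0,0],[25,0,0,-10,0,0,0],[25,0,0,-20,0,0,0],[25,0,0,-30,0,0,0],[25,0,0,-30,0,0,0],[25,0,0,-30,0,0,0],[25,0,0,-23,0,0,0],[25,0,0,0,0,0,0],[25,0,0,0,0,0,0]])

```text
time_s: 12.9
eef_pos: [605.9, -48.1, 235.8]
tcp_rot: [-0.396, 3.116, -0.0]
contact_force: [-0.5, -0.3, -0.7]
opening: 0.354
finger_force: 5.0
```

Call:
send_rows(motion=[[25,0.7,15,0,0,0,0],[25,1.5,30,0,0,0,0],[25,1.5,30,0,0,0,0],[25,1.5,30,0,0,0,0],[25,1.5,30,0,0,0,0],[25,1.5,30,0,0,0,0],[25,1.5,30,0,0,0,0],[25,1.5,30,0,0,0,0],[25,1.5,30,0,0,0,0],[25,1.5,30,0,0,0,0],[25,1.5,30,0,0,0,0],[25,1.5,25.4,0,0,0,0]])

```text
time_s: 14.1
eef_pos: [502.6, 278.9, 234.2]
tcp_rot: [0.397, -3.115, 0.001]
contact_force: [-0.2, 0.4, -1.3]
opening: 0.352
finger_force: 5.0
```

Call:
send_rows(motion=[[25,0,0,0,0,0,0],[25,0,0,0,0,0,0],[25,0,0,0,0,0,0]])

```text
time_s: 14.4
eef_pos: [504.0, 276.7, 235.0]
tcp_rot: [0.395, -3.116, 0.001]
contact_force: [0.6, 0.6, -0.7]
opening: 0.352
finger_force: 5.0
```

```bash
python3 - <<'E'
from h import *
import cv2
o=r.get_obs();print(o["opening"]*93,o["finger_force"],o["contact_force"]);to_tool([504.2,277.2,236])
np.save("w5P.npy",cam("wrist"),allow_pickle=True)
im=r.get_image("wrist");cv2.imwrite("pics/w5raw.png",im[:,:,::-1]);cv2.imwrite("pics/w5.png",cv2.convertScaleAbs(cv2.resize(im[150:300,220:420,::-1],None,fx=4,fy=4,interpolation=cv2.INTER_CUBIC),alpha=1.9))
E
```

```text
32.75879859733108 4.999863326665945 [ 0.57935633  0.58740918 -0.71576167]
pos [504.  276.7 235. ] toolx yaw -165.54 tooly yaw 104.46 z [-7.e-04 -5.e-04 -1.e+00]
shift [-0.3  0.4 -1. ]
```

View pics/w5.png

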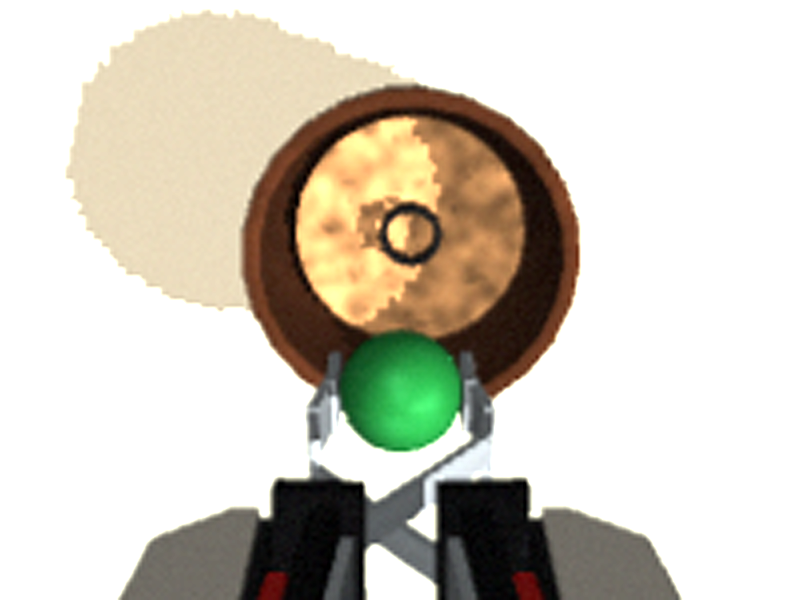

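The marble is held at crop (401,391). The ring is at (411,232), and the rim spans x 243–578 with its top at y=87.

```bash
python3 - <<'E'
from h import *
import cv2
from scipy.optimize import least_squares
P=np.load("w5P.npy",allow_pickle=True).item()
g=lambda x,y:(220+(x+.5)/4-.5,150+(y+.5)/4-.5)
print("marble",ray(P,*g(401,391),162.5).round(1))
for z in(20,29,38):print("ring",z,ray(P,*g(411,232),z).round(1))
pts=[(411,87),(243,245),(578,247),(300,122),(525,125),(262,325),(560,327),(500,395)]
q=np.array([ray(P,*g(*p),56)[:2] for p in pts])
s=least_squares(lambda c:np.hypot(*(q-c[:2]).T)-c[2],[504,277,43]);print("rim",s.x.round(1),s.fun.round(1))
E
```

```text
marble [504.1 276.4 162.5]
ring 20 [506.6 280.   20. ]
ring 29 [504.7 279.4  29. ]
ring 38 [502.7 278.9  38. ]
rim [504.8 279.3  42.4] [-0.4 -0.3 -0.7  0.8  0.5 -0.5 -0.3  1. ]
```

Call:
send_rows(motion=[[25,-1.3,2.6,10,0,0,0],[25,0,0,20,0,0,0],[25,0,0,25,0,0,0],[25,0,0,25,0,0,0],[25,0,0,15,0,0,0],[25,0,0,8,0,0,0],[25,0,0,0,0,0,0],[25,0,0,0,0,0,0],[25,0,0,0,0,0,0]])

```text
time_s: 15.35
eef_pos: [505.2, 280.2, 133.8]
tcp_rot: [-0.396, 3.115, 0.001]
contact_force: [-0.3, 0.1, -0.3]
opening: 0.354
finger_force: 5.0
```

```bash
cat > meas.py <<'E'
from h import *
import cv2
from scipy.optimize import least_squares
o=r.get_obs();print(o["opening"]*93,o["finger_force"],o["contact_force"],o["time_s"]);to_tool([504.7,279.3,110])
P=cam("wrist")
im=r.get_image("wrist")[:,:,::-1].copy();cv2.imwrite("pics/w6raw.png",im)
h=cv2.cvtColor(im,cv2.COLOR_BGR2HSV)
m=cv2.inRange(h,(45,100,25),(85,255,255))
n,l,st,ce=cv2.connectedComponentsWithStats(m);k=[i for i in range(1,n) if 250<ce[i][0]<390 and 150<ce[i][1]<320]
k=max(k,key=lambda i:st[i][4]);x,y,w,hh,a=st[k];u,v=x+w/2-.5,y+hh/2-.5
print("marble px",u,v,w,hh,"->",ray(P,u,v,o["eef_pos"][2]-72.5).round(1))
# rim: transitions bright table -> dark bowl scanning radially inwards from predicted centre
def proj(X):
    c=P["R"]@X+P["t"];return np.array([c[0]/c[2]*P["fx"]+P["cx"],c[1]/c[2]*P["fy"]+P["cy"]])
g=im.max(2).astype(int);s=h[:,:,1]
q=[]
for a in np.radians(np.arange(0,360,6)):
    for R0 in np.arange(60,30,-.4):
        p=proj(np.array([504.7+R0*np.cos(a),279.3+R0*np.sin(a),56]));i,j=np.round(p).astype(int)
        if not(0<=i<640 and 0<=j<480):break
        if s[j,i]>100 and 5<h[j,i,0]<18 or (R0<44 and g[j,i]<50):
            q.append(ray(P,*p,56)[:2]);break
q=np.array(q);f=least_squares(lambda c:np.hypot(*(q-c[:2]).T)-43,[504.7,279.3],loss="soft_l1",f_scale=.7)
res=np.hypot(*(q-f.x).T)-43;print("rim",f.x.round(2),len(q),"inliers",(abs(res)<1).sum(),res.round(1))
E
python3 meas.py
```

```text
32.96807458313536 4.999887032608967 [-0.33340363  0.06967668 -0.25480035] 15.35
pos [505.2 280.2 133.8] toolx yaw -165.53 tooly yaw 104.47 z [ 1.5e-03  8.0e-04 -1.0e+00]
shift [ 0.8 -0.8 23.8]
marble px 320.0 247.5 31 30 -> [505.6 280.1  61.3]
rim [505.37 279.39] 60 inliers 35 [-0.1 -0.9 -1.3 -1.3 -0.  -0.   0.   0.   0.1  0.1 -5.4 -1.8 -0.9 -0.8
 -1.2 -1.1 -1.4 -0.5 -1.3 -1.2 -1.1 -1.1 -1.  -1.  -1.3 -1.3 -0.8 -0.4
 -0.8 -0.3  0.1  0.5  0.5  0.9  0.4  0.  -0.  -0.8 -0.9 -1.3 -1.  -1.
 -0.7 -1.2 -1.2 -0.9 -1.  -1.4 -1.1 -1.2 -0.9 -0.9 -1.  -1.  -3.1 -5.5
  0.  -0.   2.8 -0.1]
```

```bash
python3 - <<'E'
from h import *
import cv2
from scipy.optimize import least_squares
P=np.load("w5P.npy",allow_pickle=True).item()
im=cv2.imread("pics/w5raw.png");g=cv2.GaussianBlur(im,(3,3),0)
S=cv2.cvtColor(g,cv2.COLOR_BGR2HSV)[:,:,1].astype(float)
def proj(X):
    c=X@P["R"].T+P["t"];return c[:,0]/c[:,2]*P["fx"]+P["cx"],c[:,1]/c[:,2]*P["fy"]+P["cy"]
def scan(img,c,z,rs,angs,sign):
    q=[]
    for a in np.radians(angs):
        X=np.c_[c[0]+rs*np.cos(a),c[1]+rs*np.sin(a),np.full(len(rs),z)]
        x,y=proj(X);v=cv2.remap(img.astype(np.float32),x.astype(np.float32)[None],y.astype(np.float32)[None],cv2.INTER_LINEAR)[0]
        i=np.argmax(sign*np.gradient(v));q.append(X[i,:2])
    return np.array(q)
# rim outer: saturation drops outward; skip +x-side (tweezers at world +x)
V=g.max(2)
for img,sg in((S,-1),(V,1)):
    q=scan(img,(504.8,279.3),56,np.arange(36,50,.1),np.arange(50,340,4),sg)
    f=least_squares(lambda c:np.hypot(*(q-c[:2]).T)-c[2],[505,279,43],loss="soft_l1",f_scale=.4)
    print("rim",f.x.round(2),np.median(abs(f.fun)).round(2))
for z in(26,29,32):
    c=np.array([504.7+ (29-z)*.22,279.4+(29-z)*.06])
    q=scan(V,c,z,np.arange(6.9,12,.1),np.arange(0,360,10),1)
    f=least_squares(lambda c:np.hypot(*(q-c[:2]).T)-c[2],[*c,8.5],loss="soft_l1",f_scale=.4)
    print("ring",z,f.x.round(2),np.median(abs(f.fun)).round(2))
E
```

```text
rim [505.24 279.21  41.69] 0.23
rim [505.11 279.21  42.46] 0.19
ring 26 [506.07 279.46   8.66] 0.25
ring 29 [505.3  279.21   8.69] 0.24
ring 32 [504.64 279.12   8.53] 0.19
```

Call:
send_rows(motion=[[25,0.3,-0.5,6,0,0,0],[25,0,0,4,0,0,0],[25,0,0,2,0,0,0],[25,0,0,0,0,0,0],[25,0,0,0,0,0,0]])

```text
time_s: 15.9
eef_pos: [504.6, 279.5, 120.5]
tcp_rot: [0.396, -3.116, 0.0]
contact_force: [1.0, -0.3, -1.3]
opening: 0.355
finger_force: 5.0
```

Call:
send_rows(motion=[[25,0,0,1.5,0,0,0],[25,0,0,1,0,0,0],[25,0,0,1,0,0,0],[25,0,0,0,0,0,0]])

```text
time_s: 16.3
eef_pos: [504.5, 279.4, 116.9]
tcp_rot: [0.396, -3.116, 0.0]
contact_force: [-0.2, -0.5, -0.6]
opening: 0.354
finger_force: 5.0
```

Call:
send_rows(motion=[[25,0,0,0.5,0,0,0],[25,0,0,0,0,0,0],[25,0,0,0,0,0,0]])

```text
time_s: 16.6
eef_pos: [504.6, 279.5, 116.6]
tcp_rot: [0.396, -3.117, 0.0]
contact_force: [-0.1, -0.1, -0.4]
opening: 0.353
finger_force: 5.0
```

Call:
send_rows(motion=[[25,0,0,0.5,0,0,0],[25,0,0,0,0,0,0]])

```text
time_s: 16.8
eef_pos: [504.6, 279.4, 116.0]
tcp_rot: [0.396, -3.116, 0.0]
contact_force: [0.2, -0.6, 0.1]
opening: 0.354
finger_force: 5.0
```

Call:
send_rows(motion=[[25,0,0,0.5,0,0,0],[25,0,0,0,0,0,0]])

```text
time_s: 17.0
eef_pos: [504.5, 279.5, 115.5]
tcp_rot: [0.396, -3.116, -0.0]
contact_force: [-0.6, -0.3, -1.2]
opening: 0.357
finger_force: 5.0
```

Call:
send_rows(motion=[[25,0,0,0.4,0,0,0],[25,0,0,0.2,0,0,0],[25,0,0,0,0,0,0]])

```text
time_s: 17.3
eef_pos: [504.6, 279.4, 114.9]
tcp_rot: [0.396, -3.116, 0.0]
contact_force: [-0.2, 0.4, -0.5]
opening: 0.354
finger_force: 5.0
```

Call:
send_rows(motion=[[25,0,0,0.4,0,0,0],[25,0,0,0,0,0,0],[25,0,0,0,0,0,0]])

```text
time_s: 17.6
eef_pos: [504.6, 279.5, 114.5]
tcp_rot: [0.396, -3.117, 0.0]
contact_force: [-0.7, -0.1, -1.2]
opening: 0.35
finger_force: 5.0
```

Call:
send_rows(motion=[[25,0,0,0.5,0,0,0],[25,0,0,0,0,0,0],[25,0,0,0,0,0,0]])

```text
time_s: 17.9
eef_pos: [504.6, 279.4, 114.0]
tcp_rot: [0.396, -3.116, 0.0]
contact_force: [0.0, -0.2, -0.9]
opening: 0.354
finger_force: 5.0
```

Call:
send_rows(motion=[[25,0,0,0.4,0,0,0],[25,0,0,0,0,0,0],[25,0,0,0,0,0,0]])

```text
time_s: 18.2
eef_pos: [504.6, 279.4, 113.6]
tcp_rot: [0.396, -3.117, 0.0]
contact_force: [-0.1, -0.8, -0.9]
opening: 0.353
finger_force: 5.0
```

Call:
send_rows(motion=[[25,0,0,0.5,0,0,0],[25,0,0,0,0,0,0],[25,0,0,0,0,0,0]])

```text
time_s: 18.5
eef_pos: [504.6, 279.4, 113.1]
tcp_rot: [0.396, -3.117, -0.0]
contact_force: [-0.3, -0.1, -1.5]
opening: 0.35
finger_force: 5.0
```

Call:
send_rows(motion=[[25,0,0,0.4,0,0,0],[25,0,0,0,0,0,0],[25,0,0,0,0,0,0]])

```text
time_s: 18.8
eef_pos: [504.6, 279.4, 112.7]
tcp_rot: [0.396, -3.117, 0.0]
contact_force: [-0.4, 0.2, -1.0]
opening: 0.354
finger_force: 5.0
```

Call:
send_rows(motion=[[25,0,0,0.4,0,0,0],[25,0,0,0,0,0,0],[25,0,0,0,0,0,0]])

```text
time_s: 19.1
eef_pos: [504.6, 279.4, 112.3]
tcp_rot: [0.396, -3.117, 0.0]
contact_force: [-0.4, -0.4, -0.8]
opening: 0.35
finger_force: 5.0
```

Call:
send_rows(motion=[[25,0,0,0.4,0,0,0],[25,0,0,0,0,0,0],[25,0,0,0,0,0,0]])

```text
time_s: 19.4
eef_pos: [504.6, 279.5, 112.0]
tcp_rot: [-0.396, 3.117, 0.0]
contact_force: [-0.4, 1.3, -0.4]
opening: 0.355
finger_force: 5.0
```

Call:
send_rows(motion=[[25,0,0,0.4,0,0,0],[25,0,0,0,0,0,0],[25,0,0,0,0,0,0]])

```text
time_s: 19.7
eef_pos: [504.6, 279.5, 111.6]
tcp_rot: [-0.396, 3.116, 0.0]
contact_force: [0.1, -0.0, -0.2]
opening: 0.352
finger_force: 5.0
```

Call:
send_rows(motion=[[25,0,0,0.4,0,0,0],[25,0,0,0,0,0,0],[25,0,0,0,0,0,0]])

```text
time_s: 20.0
eef_pos: [504.6, 279.4, 111.2]
tcp_rot: [-0.396, 3.117, 0.0]
contact_force: [-0.3, 0.4, 0.4]
opening: 0.353
finger_force: 5.0
```

Call:
send_rows(motion=[[25,0,0,0,0,0,0]])

```text
time_s: 20.1
eef_pos: [504.6, 279.4, 111.1]
tcp_rot: [-0.396, 3.117, 0.0]
contact_force: [-0.2, 0.9, 0.5]
opening: 0.353
finger_force: 5.0
```

Call:
send_rows(motion=[[25,0,0,0.3,0,0,0],[25,0,0,0,0,0,0],[25,0,0,0,0,0,0]])

```text
time_s: 20.4
eef_pos: [504.6, 279.5, 110.9]
tcp_rot: [-0.396, 3.116, 0.0]
contact_force: [0.0, -0.5, 1.7]
opening: 0.356
finger_force: 5.0
```

Call:
send_rows(motion=[[25,0,0,0,0,0,0]])

```text
time_s: 20.5
eef_pos: [504.6, 279.4, 110.9]
tcp_rot: [-0.396, 3.116, -0.0]
contact_force: [0.7, -0.8, 1.1]
opening: 0.35
finger_force: 5.0
```

Call:
send_rows(motion=[[25,0,0,0.3,0,0,0],[25,0,0,0,0,0,0],[25,0,0,0,0,0,0]])

```text
time_s: 20.8
eef_pos: [504.6, 279.5, 110.6]
tcp_rot: [-0.396, 3.117, 0.0]
contact_force: [-0.0, 0.4, 0.8]
opening: 0.352
finger_force: 5.0
```

Call:
send_rows(motion=[[25,0,0,0,0,0,0]])

```text
time_s: 20.9
eef_pos: [504.6, 279.5, 110.6]
tcp_rot: [0.396, -3.117, 0.0]
contact_force: [-0.2, -0.1, 2.3]
opening: 0.353
finger_force: 5.0
```

Steady upward force about 2.4 N above baseline, so the marble rests on the ring. I'll open gradually.

Call:
send_rows(motion=[[25,0,0,0,0,0,0],[25,0,0,0,0,0,0]], squeeze=10)

```text
time_s: 21.1
eef_pos: [504.5, 279.4, 110.4]
tcp_rot: [0.396, -3.116, 0.0]
contact_force: [-0.0, 0.0, 0.9]
opening: 0.351
finger_force: 10.0
```

Call:
send_rows(motion=[[25,0,0,0,0,0,0],[25,0,0,0,0,0,0]], squeeze=13)

```text
time_s: 21.3
eef_pos: [504.5, 279.4, 110.5]
tcp_rot: [0.396, -3.116, 0.0]
contact_force: [0.1, 0.8, -0.1]
opening: 0.351
finger_force: 13.0
```

Call:
send_rows(motion=[[25,0,0,0,0,0,0],[25,0,0,0,0,0,0]], squeeze=15)

```text
time_s: 21.5
eef_pos: [504.5, 279.4, 110.5]
tcp_rot: [0.396, -3.116, 0.0]
contact_force: [0.3, -0.4, -0.2]
opening: 0.35
finger_force: 15.0
```

Call:
send_rows(motion=[[25,0,0,0,0,0,0],[25,0,0,0,0,0,0],[25,0,0,0,0,0,0],[25,0,0,0,0,0,0],[25,0,0,0,0,0,0]], squeeze=18)

```text
time_s: 22.0
eef_pos: [504.6, 279.4, 110.5]
tcp_rot: [0.396, -3.117, 0.0]
contact_force: [0.1, -0.6, -0.9]
opening: 0.311
finger_force: 18.0
```

```bash
python3 meas.py
```

```text
28.894296924497844 17.99975736066699 [ 0.12348142 -0.56822017 -0.89437535] 22.0
pos [504.6 279.4 110.5] toolx yaw -165.52 tooly yaw 104.48 z [-0. -0. -1.]
shift [-0.1 -0.2  0.5]
marble px 320.0 249.5 31 30 -> [506.3 279.6  38. ]
rim [505.11 279.19] 56 inliers 33 [  0.2  -0.2  -0.6  -0.6  -0.9   0.3   0.3   0.4   0.4  -5.2 -11.5  -1.
  -0.9  -1.3  -0.8  -0.8  -0.8  -1.1  -1.1  -1.1  -1.   -1.4  -1.   -1.4
  -1.4  -1.   -0.6  -0.6   0.6   0.6   1.    1.    0.9   0.9   0.5  -0.4
  -0.8  -1.2  -1.3  -1.3  -1.4  -1.4  -1.1  -1.5  -0.7  -1.2  -0.8  -1.7
  -0.9  -0.9  -5.4  -9.8  -3.    0.2   0.2   0.2]
```

Call:
send_rows(motion=[[25,0,0,-2,0,0,0],[25,0,0,-3,0,0,0],[25,0,0,-5,0,0,0],[25,0,0,-10,0,0,0],[25,0,0,-20,0,0,0],[25,0,0,-30,0,0,0],[25,0,0,-30,0,0,0],[25,0,0,-25,0,0,0],[25,0,0,0,0,0,0],[25,0,0,0,0,0,0]])

```text
time_s: 23.05
eef_pos: [504.7, 279.5, 236.2]
tcp_rot: [-0.396, 3.116, 0.001]
contact_force: [1.0, -1.2, -1.3]
opening: 0.31
finger_force: 18.0
```

Call:
send_rows(motion=[[25,0,0,0,0,0,0],[25,0,0,0,0,0,0]], squeeze=12)

```text
time_s: 23.25
eef_pos: [504.3, 279.3, 234.5]
tcp_rot: [0.396, -3.115, 0.001]
contact_force: [-0.4, 0.2, -0.0]
opening: 0.384
finger_force: 12.0
```

Call:
send_rows(motion=[[25,0,0,0,0,0,0],[25,0,0,0,0,0,0],[25,0,0,0,0,0,0]], squeeze=5)

```text
time_s: 23.55
eef_pos: [504.5, 279.4, 235.4]
tcp_rot: [0.396, -3.116, 0.0]
contact_force: [0.2, -0.9, -0.9]
opening: 0.411
finger_force: 5.0
```

```bash
sed -i 's/o\["eef_pos"\]\[2\]-72.5/39/' meas.py; python3 meas.py; python3 - <<'E'
from h import *
to_tool([522,-287.2,235])
E
```

```text
38.20856836575959 4.999853074550629 [ 0.22937625 -0.93188719 -0.92843523] 23.55
pos [504.5 279.4 235.4] toolx yaw -165.52 tooly yaw 104.48 z [-3.e-04 -1.e-04 -1.e+00]
shift [ -0.2  -0.2 125.4]
marble px 320.0 209.5 21 20 -> [505.8 279.7  39. ]
rim [505.52 279.41] 60 inliers 21 [ -4.2  -0.2  -1.  -11.   -0.2  -1.8  -1.3  -1.7  -1.6  -1.2  -1.1  -1.
  -1.7  -0.9  -0.8  -1.1  -1.   -1.3  -1.2  -0.8  -1.1  -0.6  -0.9  -1.3
  -1.2  -1.1  -0.7  -1.5  -1.4  -1.4  -1.4  -1.4  -1.   -1.   -0.2  -1.4
  -1.1  -1.1  -0.8  -0.8  -0.9  -1.   -1.4  -0.7  -1.6  -1.7  -0.6  -0.7
  -0.7  -1.2  -1.3  -1.8  -1.9  -1.5  -2.   -2.1  -1.7  -0.9  -1.   -1.8]
pos [504.6 279.4 235.4] toolx yaw -165.52 tooly yaw 104.48 z [-1.e-04 -1.e-04 -1.e+00]
shift [ 1.248e+02 -5.530e+02  5.000e-01]
```

Call:
send_rows(motion=[[25,4,-20,0,0,0,0],[25,9,-40,0,0,0,0],[25,9,-40,0,0,0,0],[25,9,-40,0,0,0,0],[25,9,-40,0,0,0,0],[25,9,-40,0,0,0,0],[25,9,-40,0,0,0,0],[25,9,-40,0,0,0,0],[25,9,-40,0,0,0,0],[25,9,-40,0,0,0,0],[25,9,-40,0,0,0,0],[25,9,-40,0,0,0,0]])

```text
time_s: 24.8
eef_pos: [519.6, -193.4, 235.7]
tcp_rot: [-0.396, 3.116, -0.0]
contact_force: [0.8, 0.7, 0.0]
opening: 0.408
finger_force: 5.0
```

Call:
send_rows(motion=[[25,9,-40,0,0,0,0],[25,9,-40,0,0,0,0],[25,3.8,-13,0,0,0,5.1],[25,0,0,0,0,0,5.2],[25,0,0,0,0,0,0],[25,0,0,0,0,0,0],[25,0,0,0,0,0,0]])

```text
time_s: 25.5
eef_pos: [522.1, -286.8, 235.7]
tcp_rot: [-0.119, 3.139, -0.0]
contact_force: [0.8, -0.1, -0.8]
opening: 0.409
finger_force: 5.0
```

```bash
python3 - <<'E'
from h import *
import cv2
to_tool([522,-287.2,97])
P=cam("wrist");im=r.get_image("wrist");cv2.imwrite("pics/w7raw.png",im[:,:,::-1])
hs=cv2.cvtColor(im,cv2.COLOR_RGB2HSV)
# rack board pixels -> check slot dark area: print coarse brown mask around slot
def pr(X):
    c=P["R"]@X+P["t"];return c[:2]/c[2]*P["fx"]+[P["cx"],P["cy"]]
print("pred slot px",pr(np.array([522.2,-287.2,88])),"tips px",pr(np.append(r.get_obs()["eef_pos"][:2],150)))
a=pr(np.array([522.2,-287.2,88]));i,j=int(a[0]),int(a[1])
sub=im[j-24:j+60:3,i-36:i+37:3].astype(int)
for row in sub: print("".join("B" if (p[0]-p[2]>35) else ("d" if p.max()<45 else ("w" if p.min()>120 else ".")) for p in row))
E
```

```text
pos [ 522.1 -286.8  235.7] toolx yaw -175.67 tooly yaw 94.33 z [ 2.e-04 -1.e-04 -1.e+00]
shift [ 1.000e-01 -4.000e-01  1.387e+02]
pred slot px [319.79405466 220.19955573] tips px [320.38645034 241.31006799]
BBBBBBBBBBBBBBBBBBBBBBBBB
BBBBBBBBBBBBBBBBBBBBBBBBB
BBBBBBBBBBBBBBBBBBBBBBBBB
BBBBBBBBBBBBBBBBBBBBBBBBB
BBBBBBBBBBBBBBBBBBBBBBBBB
BBBBBBBBBBBBBBBBBBBBBBBBB
BBBBBBBBBBBBBBBBBBBBBBBBB
BBBBBBBBBBBBBBBBBBBBBBBBB
BBBBBBBBBBBBBBBBBBBBBBBBB
BBBBBBBBBBBBBBBBBBBBBBBBB
BBBBBBBBBBBBBBBBBBBBBBBBB
BBBBBBBdddBBBBBBB.BBBBBBB
BBBBBBBBBBBBBBBBBBBBBBBBB
BBBBBBBBBBBBBBBBBBBBBBBBB
BBBBBBBBBBBB..BBBBBBBBBBB
BBBBBBBBBBB...BBBBBBBBBBB
BBBBBBBBBBB....BBBBBBBBBB
BBBBBBBBBB.....BBBBBBBBBB
BBBBBBBBB.d.B...BBBBBBBBB
wwwwwwwww.d.w...www......
wwwwwwwww.dww...wwwwwwwww
wwwwwwwww..www..wwwwwwwww
wwwwwwwww.www.wwwwwwwwwww
wwwwwwwww.ww.wwwwwwwwwwww
wwwwwwwww....wwwwwwwwwwww
dddddddww....wwwwwwdddddd
ddddddd.......wwwwwdddddd
ddddddd........wwwwdddddd
```

Call:
send_rows(motion=[[25,0,-0.3,20,0,0,0],[25,0,0,25,0,0,0],[25,0,0,12,0,0,0],[25,0,0,8,0,0,0],[25,0,0,8,0,0,0],[25,0,0,8,0,0,0],[25,0,0,0,0,0,0]])

```text
time_s: 26.25
eef_pos: [521.8, -287.4, 153.8]
tcp_rot: [0.115, -3.139, -0.001]
contact_force: [-0.3, -1.2, 0.2]
opening: 0.41
finger_force: 5.0
```

Call:
send_rows(motion=[[25,0,0,8,0,0,0],[25,0,0,8,0,0,0],[25,0,0,8,0,0,0],[25,0,0,8,0,0,0],[25,0,0,8,0,0,0],[25,0,0,8,0,0,0],[25,0,0,4,0,0,0],[25,0,0,0,0,0,0],[25,0,0,0,0,0,0]])

```text
time_s: 27.15
eef_pos: [522.1, -287.5, 102.8]
tcp_rot: [-0.115, 3.139, -0.0]
contact_force: [-0.0, -1.1, -0.4]
opening: 0.409
finger_force: 5.0
```

Call:
send_rows(motion=[[25,0,0,2,0,0,0],[25,0,0,2,0,0,0],[25,0,0,1,0,0,0],[25,0,0,0,0,0,0],[25,0,0,0,0,0,0]])

```text
time_s: 27.65
eef_pos: [522.0, -287.5, 97.6]
tcp_rot: [0.114, -3.139, 0.0]
contact_force: [-1.0, -0.5, -0.3]
opening: 0.412
finger_force: 5.0
```

Call:
send_rows(motion=[[25,0,0,0.5,0,0,0],[25,0,0,0.3,0,0,0],[25,0,0,0,0,0,0]])

```text
time_s: 27.95
eef_pos: [522.0, -287.5, 96.7]
tcp_rot: [0.114, -3.139, -0.0]
contact_force: [-0.4, 0.6, -0.3]
opening: 0.408
finger_force: 5.0
```

Call:
send_rows(motion=[[25,0,0,0.4,0,0,0],[25,0,0,0,0,0,0],[25,0,0,0,0,0,0]])

```text
time_s: 28.25
eef_pos: [522.1, -287.5, 96.4]
tcp_rot: [-0.115, 3.139, -0.0]
contact_force: [-0.5, -0.1, -0.2]
opening: 0.408
finger_force: 5.0
```

Call:
send_rows(motion=[[25,0,0,0.4,0,0,0],[25,0,0,0,0,0,0],[25,0,0,0,0,0,0]])

```text
time_s: 28.55
eef_pos: [522.1, -287.6, 96.4]
tcp_rot: [-0.114, 3.139, -0.0]
contact_force: [-1.7, 1.2, 4.6]
opening: 0.409
finger_force: 5.0
```

Call:
send_rows(motion=[[25,0,0,0.3,0,0,0],[25,0,0,0,0,0,0],[25,0,0,0,0,0,0]])

```text
time_s: 28.85
eef_pos: [522.2, -287.5, 96.2]
tcp_rot: [-0.115, 3.139, -0.0]
contact_force: [-1.2, 1.7, 6.9]
opening: 0.406
finger_force: 5.0
```

The flanges are seated on the board, so I'll release slowly and retreat.

Call:
send_rows(motion=[[37,0,0,-0.4,0,0,0],[39,0,0,0,0,0,0],[41,0,0,0,0,0,0],[44,0,0,0,0,0,0],[50,0,0,0,0,0,0],[58,0,0,0,0,0,0],[70,0,0,0,0,0,0],[85,0,0,0,0,0,0],[85,0,0,0,0,0,0]])

```text
time_s: 29.75
eef_pos: [522.0, -287.5, 96.0]
tcp_rot: [0.114, -3.139, -0.0]
contact_force: [0.6, -0.9, -0.1]
opening: 0.834
finger_force: 0.0
```

Call:
send_rows(motion=[[85,0,0,0,0,0,0],[85,0,0,-5,0,0,0],[85,0,0,-15,0,0,0],[85,0,0,-25,0,0,0],[85,0,0,-30,0,0,0],[85,0,0,-35,0,0,0],[85,0,0,-29,0,0,0],[85,0,0,0,0,0,0],[85,0,0,0,0,0,0],[85,0,0,0,0,0,0]])

```text
time_s: 30.75
eef_pos: [521.7, -287.3, 234.5]
tcp_rot: [0.114, -3.139, -0.001]
contact_force: [0.2, 1.3, -0.3]
opening: 0.914
finger_force: 0.0
```

```bash
python3 - <<'E'
from h import *
import cv2
to_tool([520,-286.1,235.4]);P=cam("wrist")
im=r.get_image("wrist")[:,:,::-1].copy();cv2.imwrite("pics/w8.png",im)
old=cv2.imread("pics/w1.png")
def red(i):
    h=cv2.cvtColor(i,cv2.COLOR_BGR2HSV);m=cv2.inRange(h,(0,180,60),(5,255,255))|cv2.inRange(h,(175,180,60),(180,255,255))
    m2=np.zeros_like(m);m2[200:260,280:360]=m[200:260,280:360]
    n,l,s,c=cv2.connectedComponentsWithStats(m2);return [(s[k].tolist(),c[k].round(1).tolist()) for k in range(1,n) if s[k][4]>15]
print("now",red(im));print("before",red(old))
for k in red(im):print(ray(P,*k[1],116).round(1))
# bowl from top cam: marble
t=r.get_image("top")[:,:,::-1];h=cv2.cvtColor(t.copy(),cv2.COLOR_BGR2HSV);m=cv2.inRange(h[215:265,175:219],(45,100,25),(85,255,255))
ys,xs=np.nonzero(m);print("marble top px",xs.mean()+175,ys.mean()+215,len(xs),"ring px earlier 199.9,239.5")
t0=cv2.imread("pics/top0.png");print("change ball/jack",np.abs(t[175:200,355:375].astype(int)-t0[175:200,355:375]).max(),np.abs(t[195:215,295:315].astype(int)-t0[195:215,295:315]).max())
E
```

```text
pos [ 521.7 -287.3  234.5] toolx yaw -175.82 tooly yaw 94.18 z [-7.e-04  4.e-04 -1.e+00]
shift [ 1.7  1.4 -0.9]
now [([297, 222, 2, 21, 41], [297.5, 231.8]), ([340, 222, 3, 21, 60], [341.0, 231.7])]
before [([296, 223, 3, 21, 45], [296.6, 232.4]), ([339, 223, 4, 21, 65], [340.2, 232.2])]
[ 525.5 -306.2  116. ]
[ 522.8 -269.8  116. ]
marble top px 197.36 239.24 50 ring px earlier 199.9,239.5
change ball/jack 36 34
```

```bash
python3 - <<'E'
from h import *
import cv2
t=r.get_image("top")[:,:,::-1].astype(int);a=t[222:256,180:218]
g=(a[:,:,1]-a[:,:,2])  # green minus red
P=cam("top");X=P["R"]@np.array([505.2,279.3,39])+P["t"];print("pred",X[:2]/X[2]*P["fx"]+[P["cx"],P["cy"]])
ys,xs=np.nonzero(g>3);print(xs.min()+180,xs.max()+180,ys.min()+222,ys.max()+222,len(xs))
d=(np.abs(t-cv2.imread("pics/top0.png")).sum(2)>45)[222:256,180:218];ys,xs=np.nonzero(d);print(np.median(xs)+180,np.median(ys)+222,xs.min()+180,xs.max()+180)
E
```

```text
pred [198.23815389 239.29072298]
180 217 222 255 94
205.0 238.0 180 217
```

Predicted 198.2 px against 197.4 px measured, where the mask favours the lit side. The marble is on the ring, and the tweezers hang within about 1 px of where they did at the start. I'll hand in.

```bash
python3 -c "
from plant import r
print(r.sign_off())"
```

```text
the job is handed in; nothing more can be done
None
```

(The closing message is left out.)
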